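Fit the shaker lid and take off its cover

ROBOT

A 7-joint arm with a two-finger parallel gripper is mounted at the origin on a cart in front of the work surface, level with it; the furniture and walls round the work are solid. World frame = base frame: x ahead of the robot, y to its left, z up, the work surface at z = 0. Lengths are in m, angles in degrees, forces in N, time in s.
With the tool pointing down it reaches from about 0.425 to 0.875 m from the base axis. Payload 4.7 kg.
Tool frame: the origin (TCP) lies between the finger pads; the fingertips stand 8 mm ahead of it and the grasp point (between the pads) lies 11 mm behind it (env.tip_extent is the distance from the TCP to the fingertips, in m); z points along the fingers, y is the line along which they close (so a half turn about z gives the same grasp; the last joint's range is limited). The gripper opens to 87 mm and grips with 3 to 60 N. Pads are 19 mm wide; open, the fingers measure 117 mm over their backs; the gripper's body (75 mm by 190 mm) begins 51 mm behind the grasp point.
Start: joints at [-74.307, 18.392, -4.016, 83.108, 1.295, 78.541, -3.26], TCP at [0.167, 0.628, 0.231] pointing down, gripper open.
Joint ranges: [-163.93, 163.93], [-17.29, 119.83], [-79.2, 71.16], [3.27, 140.29], [-89.18, 269.18], [5.43, 117.66], [-154.24, 154.24]. Speed limits (degrees/s): [147.25, 147.25, 180, 180, 180, 180, 180].

INTERFACE

Orientations are given as [roll, pitch, yaw] about the fixed x, y, z axes, in that order (R = Rz(yaw) Ry(pitch) Rx(roll)).
In Python, from cell import sensors, vision, workorder, env gives the robot as it stands.
- The arm moves only by the tool drive_tool, never from a script. Its argument "moves" is a list of rows, each an object of numbers: "x", "y", "z": the shift along the tool's x, y, z in mm; "rx", "ry", "rz": the turn, a rotation vector about the tool's x, y, z in rad; "fingers": the closure, from -1 (fully open) to 1 (shut). In form: [{"x": .., "y": .., "z": .., "rx": .., "ry": .., "rz": .., "fingers": ..}, ...]. A call has 1 to 20 rows; each row is the pose to reach, as a shift and turn from the pose commanded when the call began, along the tool's axes at that moment; what a row does not reach only later rows make up. A row lasts 1/8 s, in which the tool goes at most 62.5 mm and 10.7 degrees, less where a joint would pass 70% of its speed; a pose out of reach is approached as far as the arm can. A call with a gripper value outside its range is refused whole. The fingers move at their own pace and stop on an object; "force" is the grip in N (left out, the last holds). Time passes only in rows, so rows that repeat a pose let the fingers close. It gives the time, the measured TCP pose, the force, the opening and the grip force at its end, in the units of the state.
- sensors.get_obs(): the state, without advancing time (a new reading comes with each control period).
- vision.read_camera(name): name is "scene" or "top" or "wrist"; returns a dict with "image" (480x640x3 uint8, red, green, blue), "fx", "fy", "cx", "cy" (pixels), "R" (3x3) and "t" (3): a world point X has camera coordinates R X + t. Camera axes: x right, y down, z forward; pixel columns grow to the right and rows downward; lengths in m; the calibration is good to about 2 mm. A picture is of the moment at which its call begins. There is no depth.
- workorder.sign_off(): hands the job in; it is judged then, once.
The state is a dict: "time_s": time; "qpos": joint angles; "joint_velocities": joint speeds; "effort": joint torques, N m; "tool_pos": TCP position; "tool_rot": TCP orientation; "force": force on the tool from outside, world axes, zero at the start; "wrist_torque": the same for the moment, N m; "grip_width": finger opening in m; "grasp_force": force on a finger pad.
Only numpy, scipy, OpenCV 4.12 (cv2) and the standard library are available. Lean on these libraries where they do the work, as an engineer would, in place of code of your own. Each camera call takes 0.05 s, during which the arm holds its last target. There are 200 camera calls.

TASK

Get the seasoning tin ready for the next batch: first turn the knob of its portion counter anticlockwise back to its zero stop, then pick up the nested pair of lids by the shaker lid's knob, keeping the pair together, and lower it (do not drop it) onto the tin until the shaker lid is fully seated in the mouth. Let go, take only the outer cover by its collar, and lift it level and straight up until it is clear above the shaker lid's knob, about 10 cm, leaving the shaker lid seated and undisturbed. Finish while still holding the cover there in the gripper, above the tin; leave the other things on the counter where they stand.

Things in the scene. Friction and masses are not known exactly. Their poses are not given: they have to be found in the camera images.
- tin_mouth (a point): Centre of the mouth of the open round steel tin, at rim height, 90 mm above the worktop; z up. Tin outside 96 mm, bore 87 mm, 78 mm deep, fixed on a dark steel tray 130 x 224 x 8 mm (long along this point's y). The counter's axis is 125 mm from the tin's axis, on this point's -y side. The tray stands in the left or right half of the work area, the lids in the other.
- counter (a joint): Turn of the counter knob, rad: 0 at the zero stop (hard stop; pointer towards the tray edge nearest the robot, the tray's -x, against a small steel pin), growing clockwise seen from above, to 4.2. Starts at 0.6 to 1.2, stays where left, takes about 0.03 N m.
- counter_grip (a point): Middle of the knob's bar grip, on the knob's axis, 65 mm above the worktop; turns with the knob, z up. Black bar 42 mm long along this point's x, 14 mm thick along its y, from 43 mm (top of a 46 mm black disc) to 75 mm above the worktop; pointer at its -x end. Grey housing below: 76 x 74 mm, top at 32 mm.
- inner_lid: Shaker lid, aluminium, 180 to 280 g, round about z (up), origin at centre of its underside. Heights above it: plug 0-14 mm, diameter 80 (72 at the bottom); flange 14-19, diameter 92; boss 19-27, diameter 36; stem, diameter 14; knob from 60 mm. Starts on the worktop, under the cover. Seated, the flange lies on the tin's rim and the origin is 14 mm below tin_mouth.
- inner_knob (a point): Middle of the shaker lid's black round knob, 74 mm above that lid's origin on its axis. Knob diameter 26 mm, 28 mm tall, its underside 8 mm above the cover's collar when nested. Lifting here carries both lids.
- outer_lid: Cover, round aluminium cap, 125 to 200 g, z up, origin at centre of its lower edge. Skirt outside 114, inside 108 mm; flat top at 20 mm; central open collar from there up to 48 mm, through which the shaker lid's knob sticks out. Nested, it rests loose on the shaker lid's flange, its origin 4 mm above that lid's origin, with about 2.5 mm of sideways play.
- outer_collar (a point): Point on the cover's axis, 41 mm above its origin, a good height to grip its upright collar (outside diameter 50 mm, inside 41 mm, 28 mm tall above the flat top). Nested, the shaker lid's knob top is 43 mm above this point. Lifting here carries the cover alone.
- chilli_jar: Bystander: spice jar with a dark cap, 44 mm diameter, 105 mm tall, between the two halves of the work area; origin at its underside.
- pepper_jar: Bystander: spice jar with a dark cap, 45 mm diameter, 105 mm tall, at the back; origin at its underside.
- paper_slip: Bystander: small curled white slip, 57 x 65 x 26 mm, near the front edge; origin at its underside.
- stapler: Bystander: grey stapler lying flat, 36 x 172 x 43 mm, front right; origin at its underside.
- tape_roll: Bystander: roll of brown tape lying flat, 94 mm diameter, 48 mm tall, at the back; origin at its underside.
- mug: Bystander: white lidded mug, 107 x 161 x 150 mm with its handle, far left beyond the fan; origin at its underside.
- stand: Bystander: black phone stand on a round foot, 123 mm diameter, 185 mm tall, far left beyond the fan; origin at its underside. The fixed desk fan stands between here (and the arm at its start) and the work area; a tool raised to 0.5 m passes over it.
Things that resemble listed ones, but are neither listed nor needed, are in the scene too. Leave any green look-alike of the outer_lid alone.

How it is judged:
By the outcome, as a careful person would: the job done as asked, in the order asked, and still so for the second after the job is handed in, while the arm keeps its last pose, push and grip.
It also fails if it takes over 72 s, if anything falls off the work surface, if the arm or the gripper's body presses on something with over 40 N, if the wrist force passes 120 N, or if a joint passes its speed limit or range.

## Working session

There is one attempt and no reset: what is moved stays moved. The work goes in short steps, Python scripts to look and compute and a tool call to move; the robot and the scene stay as the last step left them, time stands still between calls to the robot, and variables do not carry over. Pictures are saved under pics/ and viewed, at most 10 in all, crops included, and the job is handed in when it is done.

Besides the shell and the picture viewer there is one more tool, called as name([rows], argument=value, ...), one row to a line, values as JSON. drive_tool: Moves the arm, as the interface text tells. Its arguments: {"type":"object","properties":{"moves":{"type":"array"},"force":{"type":"number"}},"required":["moves"]}

```bash
mkdir -p pics
cat > h.py <<'E'
import numpy as np, cv2
from cell import sensors, vision, workorder, env
def shot(n,f=None):
    c=vision.read_camera(n)
    if f: cv2.imwrite('pics/'+f,c['image'][:,:,::-1])
    return c
def ray(c,u,v,z):
    R=np.array(c['R']);t=np.array(c['t'])
    d=R.T@np.array([(u-c['cx'])/c['fx'],(v-c['cy'])/c['fy'],1]);o=-R.T@t
    return o+d*(z-o[2])/d[2]
def proj(c,X):
    p=np.array(c['R'])@np.array(X)+np.array(c['t'])
    return p[0]/p[2]*c['fx']+c['cx'],p[1]/p[2]*c['fy']+c['cy']
E
python3 - <<'E'
from h import *
np.set_printoptions(precision=4,suppress=True)
import pickle
d={}
for n in('top','scene'):
    d[n]=shot(n,n+'0.png'); c=d[n]; print(n,c['fx'],c['cx'],c['cy'],-np.array(c['R']).T@c['t'],np.array(c['R']))
pickle.dump(d,open('c.pkl','wb'))
print(sensors.get_obs(),env.tip_extent)
E
```

```text
top 440.3120387312813 319.0923011130302 247.5481325790345 [0.3573 0.1021 1.2636] [[ 0.0103 -0.9999 -0.0133]
 [-0.992  -0.0085 -0.1256]
 [ 0.1255  0.0145 -0.992 ]]
scene 479.3223479531953 313.62730978593555 245.8638080178158 [-0.6273 -0.5679  1.026 ] [[ 0.5012 -0.8652 -0.0156]
 [-0.5039 -0.2772 -0.8181]
 [ 0.7035  0.4179 -0.5749]]
{'time_s': 0.1, 'qpos': array([-74.3065,  18.4342,  -4.0146,  83.1688,   1.2944,  78.5436,
        -3.2613]), 'joint_velocities': array([-0.0059, -0.221 ,  0.0524, -0.1721, -0.0952,  0.0331, -0.009 ]), 'effort': array([ -0.0002, -49.2568,  -0.4057, -31.34  ,  -0.064 ,   0.0395,
         0.0001]), 'tool_pos': array([0.1669, 0.6277, 0.2296]), 'tool_rot': array([-179.8986,    0.0054,  165.1138]), 'force': array([ 0.4228, -0.7381,  0.02  ]), 'wrist_torque': array([-0.0699,  0.0389, -0.0319]), 'grasp_force': 0.0, 'grip_width': 0.08719658799388638} 0.008
```

View pics/top0.png

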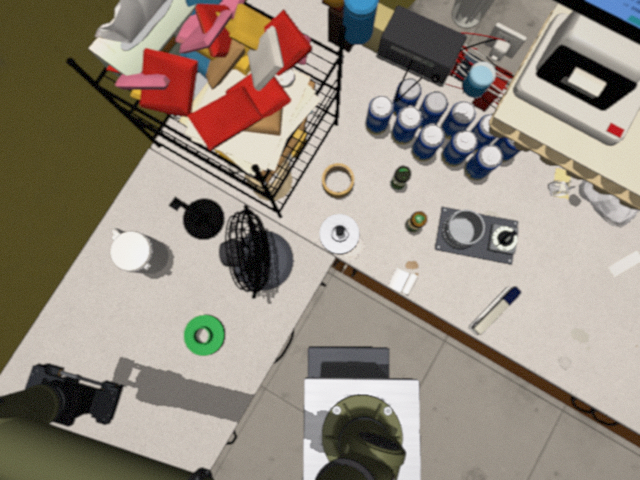

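View pics/scene0.png

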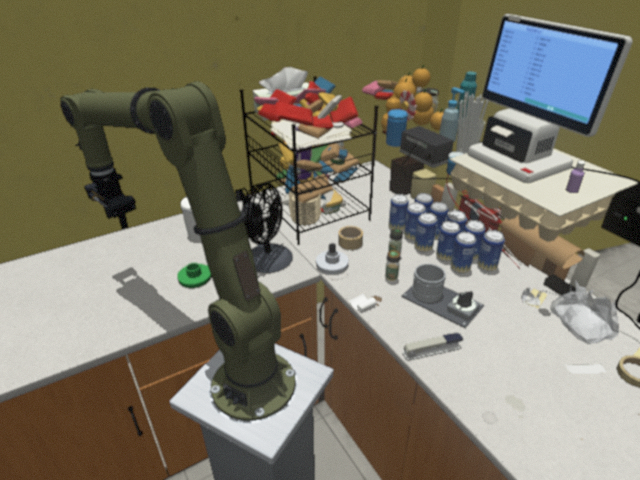

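The top view shows the silver nested lids at (340,234) and the green look-alike at (204,334), which I'll leave alone. The tin is at (465,229), its counter at (504,238), and the fan at (250,250). I'll confirm in one enlarged crop.

Run:
```python
from h import *
import pickle
d=pickle.load(open('c.pkl','rb'))
t=d['top']['image'][:,:,::-1]; s=d['scene']['image'][:,:,::-1]
f=lambda im,x,y,w,h,k:cv2.resize(im[y:y+h,x:x+w],None,fx=k,fy=k,interpolation=cv2.INTER_CUBIC)
a=f(t,305,200,80,60,5); b=f(t,430,200,100,75,4); e=f(s,310,230,80,60,5); g=f(s,395,255,100,75,4)
cv2.imwrite('pics/crop1.png',np.vstack([np.hstack([a,b]),np.hstack([e,g])]))
```

```text
(no output)
```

View pics/crop1.png

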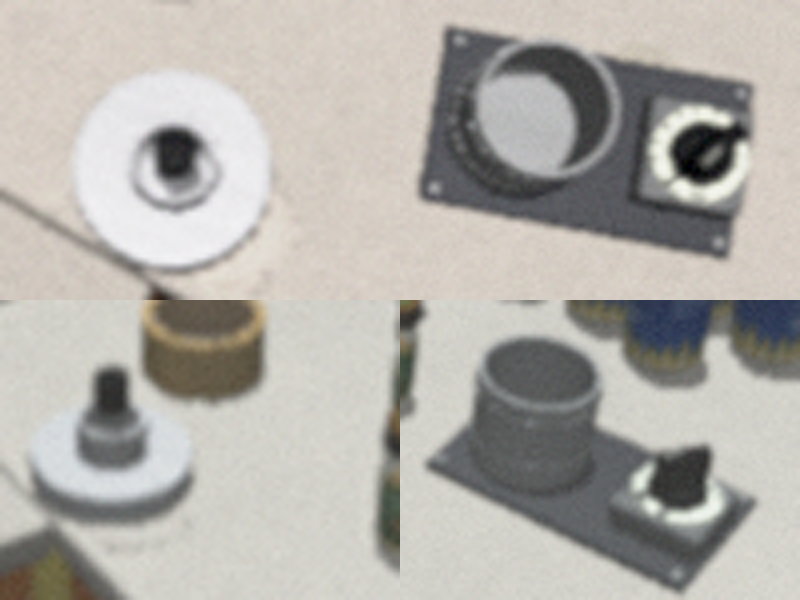

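The crop confirms it: the silver cover has a dark knob sticking through its collar at (340,227–234). The tin mouth is at about (467,228), and the counter bar points lower-left. Next I'll work out positions.

Run:
```python
from h import *
import pickle
np.set_printoptions(precision=4,suppress=True)
d=pickle.load(open('c.pkl','rb')); c=d['top']; s=d['scene']
T=lambda x,y:(430+(x-400)/4,200+y/4)
print('lid disc',ray(c,305+172/5,200+170/5,.024),'knobtop',ray(c,305+176/5,200+137/5,.088))
print('lid scene knobtop',ray(s,310+111/5,230+(370-300)/5,.088))
print('rim',ray(c,*T(548,112),.09),'scene',ray(s,395+(538-400)/4,255+(373-300)/4,.09))
sc=[ray(c,*T(*p),.008) for p in((460,40),(742,92),(718,243),(434,187))]
for p in sc: print(p)
print('yaw tray y', [np.degrees(np.arctan2(*(a-b)[[1,0]])) for a,b in((sc[0],sc[1]),(sc[3],sc[2]))],'x',[np.degrees(np.arctan2(*(a-b)[[1,0]])) for a,b in((sc[0],sc[3]),(sc[1],sc[2]))])
print('ctr',np.mean(sc,0))
print('disc',ray(c,*T(704,152),.043))
```

```text
lid disc [0.5535 0.0628 0.024 ] knobtop [0.5615 0.0627 0.088 ]
lid scene knobtop [0.5607 0.0637 0.088 ]
rim [ 0.5622 -0.2781  0.09  ] scene [ 0.5638 -0.2793  0.09  ]
[ 0.6289 -0.243   0.008 ]
[ 0.5922 -0.4441  0.008 ]
[ 0.4829 -0.4222  0.008 ]
[ 0.5214 -0.2217  0.008 ]
yaw tray y [np.float64(79.6781648381048), np.float64(79.13568847729566)] x [np.float64(-11.20861292090908), np.float64(-11.353163040509424)]
ctr [ 0.5564 -0.3327  0.008 ]
disc [ 0.543  -0.4006  0.043 ]
```

```bash
cat >> h.py <<'E'
from scipy.spatial.transform import Rotation as Ro
def rel(targets,base=None):
    """targets: (x,y,z,yaw) world TCP, level tool. prints tool-frame rows"""
    o=sensors.get_obs()
    p,r=(o['tool_pos'],o['tool_rot']) if base is None else base
    R0=Ro.from_euler('xyz',r,degrees=True)
    for x,y,z,w in targets:
        Rt=Ro.from_euler('xyz',[180,0,w],degrees=True)
        print(np.round(R0.inv().apply(np.array([x,y,z])-p)*1000,1),np.round((R0.inv()*Rt).as_rotvec(),4))
E
python3 - <<'E'
from h import *
rel([(.167,.628,.5,165.1),(.45,.35,.5,145),(.58,0,.5,128),(.539,-.401,.35,112)])
E
```

```text
[-0.000e+00 -1.000e-01 -2.704e+02] [-0.0018  0.0001  0.0002]
[-345.  -196.1 -270.1] [-0.0017  0.0004  0.3511]
[-560.5 -501.  -269.5] [-0.0017  0.0007  0.6478]
[-623.9 -898.8 -118.8] [-1.60e-03  9.00e-04  9.27e-01]
```

drive_tool([
  {"x": 0, "y": 0, "z": -62, "fingers": -1},
  {"x": 0, "y": 0, "z": -124, "fingers": -1},
  {"x": 0, "y": 0, "z": -186, "fingers": -1},
  {"x": 0, "y": 0, "z": -248, "fingers": -1},
  {"x": 0, "y": 0, "z": -270, "fingers": -1},
  {"x": -60, "y": -20, "z": -270, "rz": 0.06, "fingers": -1},
  {"x": -115, "y": -50, "z": -270, "rz": 0.12, "fingers": -1},
  {"x": -170, "y": -80, "z": -270, "rz": 0.17, "fingers": -1},
  {"x": -230, "y": -115, "z": -270, "rz": 0.23, "fingers": -1},
  {"x": -290, "y": -155, "z": -270, "rz": 0.3, "fingers": -1},
  {"x": -345, "y": -196, "z": -270, "rz": 0.35, "fingers": -1},
  {"x": -345, "y": -196, "z": -270, "rz": 0.35, "fingers": -1},
])

```text
invalid input at $.moves[0]: expected keys x, y, z, rx, ry, rz, fingers
```

drive_tool([
  {"x": 0, "y": 0, "z": -62, "rx": 0, "ry": 0, "rz": 0, "fingers": -1},
  {"x": 0, "y": 0, "z": -124, "rx": 0, "ry": 0, "rz": 0, "fingers": -1},
  {"x": 0, "y": 0, "z": -186, "rx": 0, "ry": 0, "rz": 0, "fingers": -1},
  {"x": 0, "y": 0, "z": -248, "rx": 0, "ry": 0, "rz": 0, "fingers": -1},
  {"x": 0, "y": 0, "z": -270, "rx": 0, "ry": 0, "rz": 0, "fingers": -1},
  {"x": -60, "y": -20, "z": -270, "rx": 0, "ry": 0, "rz": 0.06, "fingers": -1},
  {"x": -115, "y": -50, "z": -270, "rx": 0, "ry": 0, "rz": 0.12, "fingers": -1},
  {"x": -170, "y": -80, "z": -270, "rx": 0, "ry": 0, "rz": 0.17, "fingers": -1},
  {"x": -230, "y": -115, "z": -270, "rx": 0, "ry": 0, "rz": 0.23, "fingers": -1},
  {"x": -290, "y": -155, "z": -270, "rx": 0, "ry": 0, "rz": 0.3, "fingers": -1},
  {"x": -345, "y": -196, "z": -270, "rx": 0, "ry": 0, "rz": 0.35, "fingers": -1},
  {"x": -345, "y": -196, "z": -270, "rx": 0, "ry": 0, "rz": 0.35, "fingers": -1},
])

```text
time_s: 1.6
tool_pos: [0.4529, 0.3457, 0.5006]
tool_rot: [-180.0, 0.1, 144.6]
force: [-0.1, 0.2, 0.6]
grip_width: 0.0869
grasp_force: 0.0
```

Run:
```python
from h import *
print(sensors.get_obs()['qpos'])
rel([(.58,0,.45,128),(.55,-.30,.35,118),(.539,-.401,.30,112)])
```

```text
[-48.98831028   9.54886002  11.03365662  63.60240844  -1.80123554
 107.0175011   16.00125987]
[-303.6 -208.3   51.2] [-0.0003  0.0017  0.2903]
[-452.7 -470.3  151.6] [-2.000e-04  1.700e-03  4.648e-01]
[-502.1 -559.   201.7] [-1.000e-04  1.700e-03  5.695e-01]
```

drive_tool([
  {"x": -50, "y": -35, "z": 8, "rx": 0, "ry": 0, "rz": 0.05, "fingers": -1},
  {"x": -100, "y": -70, "z": 16, "rx": 0, "ry": 0, "rz": 0.1, "fingers": -1},
  {"x": -150, "y": -105, "z": 25, "rx": 0, "ry": 0, "rz": 0.15, "fingers": -1},
  {"x": -200, "y": -140, "z": 33, "rx": 0, "ry": 0, "rz": 0.2, "fingers": -1},
  {"x": -250, "y": -175, "z": 42, "rx": 0, "ry": 0, "rz": 0.25, "fingers": -1},
  {"x": -303, "y": -208, "z": 51, "rx": 0, "ry": 0, "rz": 0.29, "fingers": -1},
  {"x": -330, "y": -255, "z": 70, "rx": 0, "ry": 0, "rz": 0.33, "fingers": -1},
  {"x": -358, "y": -305, "z": 90, "rx": 0, "ry": 0, "rz": 0.37, "fingers": -1},
  {"x": -388, "y": -355, "z": 110, "rx": 0, "ry": 0, "rz": 0.4, "fingers": -1},
  {"x": -420, "y": -405, "z": 130, "rx": 0, "ry": 0, "rz": 0.43, "fingers": -1},
  {"x": -450, "y": -455, "z": 150, "rx": 0, "ry": 0, "rz": 0.48, "fingers": -1},
  {"x": -475, "y": -505, "z": 170, "rx": 0, "ry": 0, "rz": 0.53, "fingers": -1},
  {"x": -502, "y": -559, "z": 200, "rx": 0, "ry": 0, "rz": 0.57, "fingers": -1},
  {"x": -502, "y": -559, "z": 200, "rx": 0, "ry": 0, "rz": 0.57, "fingers": -1},
  {"x": -502, "y": -559, "z": 200, "rx": 0, "ry": 0, "rz": 0.57, "fingers": -1},
])

```text
time_s: 3.48
tool_pos: [0.5414, -0.3953, 0.2999]
tool_rot: [-180.0, -0.1, 112.4]
force: [-0.2, 0.2, 0.1]
grip_width: 0.0868
grasp_force: 0.0
```

Run:
```python
from h import *
import pickle
print(sensors.get_obs()['qpos'],sensors.get_obs()['tool_pos'],sensors.get_obs()['tool_rot'])
c=shot('wrist','w1.png'); pickle.dump(c,open('w1.pkl','wb')); print(-np.array(c['R']).T@c['t'],c['fx'])
print(proj(c,(.539,-.401,.075)),proj(c,(.563,-.2785,.09)))
```

```text
[  4.3641638   23.20516503  41.73519273  74.76442423 -15.23537731
  87.66467436  66.75508101] [ 0.54143027 -0.39528023  0.29991093] [-1.79981637e+02 -8.08687158e-02  1.12384561e+02]
[ 0.51294749 -0.32750903  0.45513942] 431.8155565081588
(np.float64(312.6079479227691), np.float64(215.4855692103778)) (np.float64(398.4127754072771), np.float64(91.2765466583651))
```

View pics/w1.png

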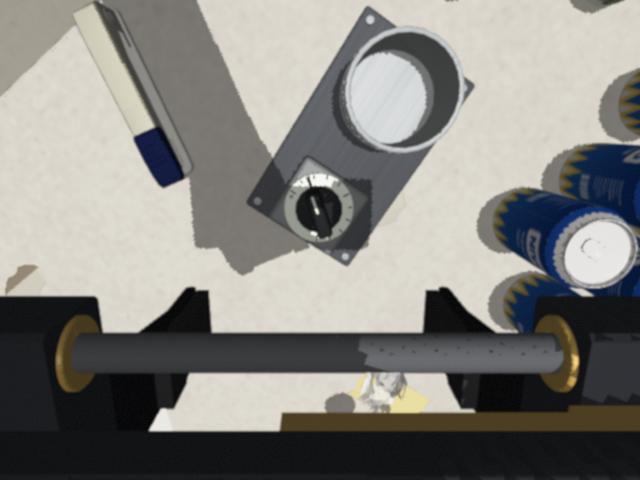

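The wrist view shows the counter at about (318,208), with its bar running from (308,183) to (330,235). The tin rim is at (404,89). Both are about 6 px off my predictions, so I'll refine with a crop.

Run:
```python
from h import *
im=cv2.imread('pics/w1.png')
a=cv2.resize(im[158:258,270:370],None,fx=5,fy=5,interpolation=cv2.INTER_CUBIC)
b=cv2.resize(im[10:170,330:480],None,fx=2,fy=2,interpolation=cv2.INTER_CUBIC)
o=np.zeros((500,800,3),np.uint8);o[:,:500]=a;o[:320,500:800]=b
cv2.imwrite('pics/crop2.png',o)
```

```text
(no output)
```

View pics/crop2.png

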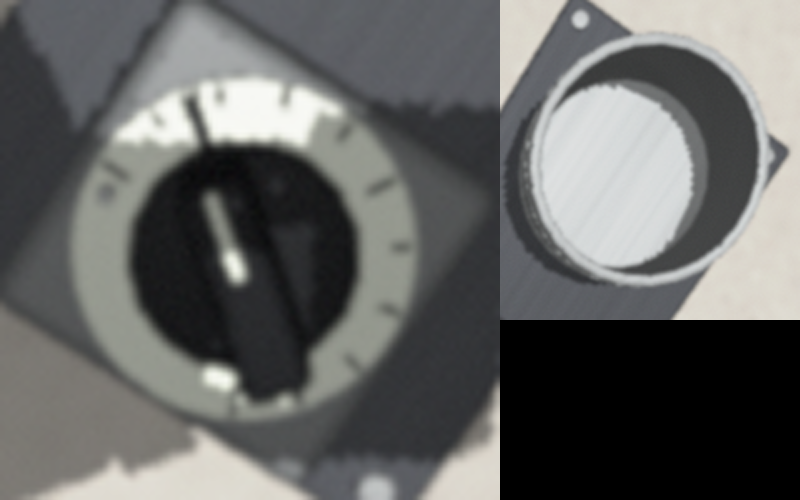

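Run:
```python
from h import *
import pickle
np.set_printoptions(precision=4,suppress=True)
c=pickle.load(open('w1.pkl','rb'))
q=lambda x,y,z:ray(c,270+x/5,158+y/5,z)
print('dial',q(244,249,.033),'disc',q(244,255,.043))
for a,b in(((210,195),(238,280)),((255,165),(308,370)),((180,180),(245,395))):
    A,B=q(*a,.075),q(*b,.075); d=A-B; print(A,B,'pointer yaw',np.degrees(np.arctan2(d[1],d[0])))
print('rim',ray(c,406,90,.09))
A=ray(c,330+(580-500)/2,10+18/2,.008);B=ray(c,257,201,.008);C=ray(c,345,257,.008);print(A,B,C)
d=A-B;print(np.degrees(np.arctan2(d[1],d[0])));d=B-C;print(np.degrees(np.arctan2(d[1],d[0])), (A+C)/2)
```

```text
dial [ 0.5446 -0.3996  0.033 ] disc [ 0.5443 -0.399   0.043 ]
[ 0.5322 -0.3858  0.075 ] [ 0.5426 -0.398   0.075 ] pointer yaw 130.39927619863474
[ 0.5375 -0.3778  0.075 ] [ 0.5607 -0.4085  0.075 ] pointer yaw 127.02815968000847
[ 0.5263 -0.3853  0.075 ] [ 0.5519 -0.4172  0.075 ] pointer yaw 128.82718838041254
rim [ 0.5682 -0.2753  0.09  ]
[ 0.5222 -0.2197  0.008 ] [ 0.484  -0.4219  0.008 ] [ 0.5934 -0.4429  0.008 ]
79.314172620145
169.09986450455355 [ 0.5578 -0.3313  0.008 ]
```

Run:
```python
from h import *
rel([(.544,-.4,.12,128.5),(.544,-.4,.056,128.5)])
```

```text
[ -6.   -0.8 180.6] [ 0.001  -0.0006 -0.2791]
[ -6.1  -0.9 244.6] [ 0.001  -0.0006 -0.2791]
```

drive_tool([
  {"x": -3, "y": -1, "z": 60, "rx": 0, "ry": 0, "rz": -0.14, "fingers": -1},
  {"x": -6, "y": -1, "z": 120, "rx": 0, "ry": 0, "rz": -0.28, "fingers": -1},
  {"x": -6, "y": -1, "z": 170, "rx": 0, "ry": 0, "rz": -0.28, "fingers": -1},
  {"x": -6, "y": -1, "z": 200, "rx": 0, "ry": 0, "rz": -0.28, "fingers": -1},
  {"x": -6, "y": -1, "z": 220, "rx": 0, "ry": 0, "rz": -0.28, "fingers": -1},
  {"x": -6, "y": -1, "z": 235, "rx": 0, "ry": 0, "rz": -0.28, "fingers": -1},
  {"x": -6, "y": -1, "z": 244, "rx": 0, "ry": 0, "rz": -0.28, "fingers": -1},
  {"x": -6, "y": -1, "z": 244, "rx": 0, "ry": 0, "rz": -0.28, "fingers": -1},
  {"x": -6, "y": -1, "z": 244, "rx": 0, "ry": 0, "rz": -0.28, "fingers": -1},
], force=20)

```text
time_s: 4.65
tool_pos: [0.5433, -0.402, 0.0576]
tool_rot: [180.0, 0.1, 128.4]
force: [0.3, 0.0, 0.1]
grip_width: 0.0868
grasp_force: 0.0
```

drive_tool([
  {"x": 0, "y": 0, "z": 0, "rx": 0, "ry": 0, "rz": 0, "fingers": 1},
  {"x": 0, "y": 0, "z": 0, "rx": 0, "ry": 0, "rz": 0, "fingers": 1},
  {"x": 0, "y": 0, "z": 0, "rx": 0, "ry": 0, "rz": 0, "fingers": 1},
  {"x": 0, "y": 0, "z": 0, "rx": 0, "ry": 0, "rz": 0, "fingers": 1},
  {"x": 0, "y": 0, "z": 0, "rx": 0, "ry": 0, "rz": 0, "fingers": 1},
  {"x": 0, "y": 0, "z": 0, "rx": 0, "ry": 0, "rz": 0, "fingers": 1},
], force=10)

```text
time_s: 5.4
tool_pos: [0.5428, -0.4015, 0.0565]
tool_rot: [180.0, -0.0, 128.4]
force: [-0.0, 0.5, 0.3]
grip_width: 0.0353
grasp_force: 0.0
```

drive_tool([
  {"x": 0, "y": 0, "z": 0, "rx": 0, "ry": 0, "rz": 0, "fingers": 1},
  {"x": 0, "y": 0, "z": 0, "rx": 0, "ry": 0, "rz": 0, "fingers": 1},
  {"x": 0, "y": 0, "z": 0, "rx": 0, "ry": 0, "rz": 0, "fingers": 1},
  {"x": 0, "y": 0, "z": 0, "rx": 0, "ry": 0, "rz": 0, "fingers": 1},
  {"x": 0, "y": 0, "z": 0, "rx": 0, "ry": 0, "rz": 0, "fingers": 1},
])

```text
time_s: 6.02
tool_pos: [0.5451, -0.4001, 0.0566]
tool_rot: [179.8, 0.1, 128.5]
force: [5.7, 1.5, -1.8]
grip_width: 0.0137
grasp_force: 10.0
```

drive_tool([
  {"x": 0, "y": 3, "z": 0, "rx": 0, "ry": 0, "rz": 0, "fingers": 1},
  {"x": 0, "y": 3, "z": 0, "rx": 0, "ry": 0, "rz": -0.12, "fingers": 1},
  {"x": 0, "y": 3, "z": 0, "rx": 0, "ry": 0, "rz": -0.24, "fingers": 1},
  {"x": 0, "y": 3, "z": 0, "rx": 0, "ry": 0, "rz": -0.36, "fingers": 1},
  {"x": 0, "y": 3, "z": 0, "rx": 0, "ry": 0, "rz": -0.48, "fingers": 1},
  {"x": 0, "y": 3, "z": 0, "rx": 0, "ry": 0, "rz": -0.58, "fingers": 1},
  {"x": 0, "y": 3, "z": 0, "rx": 0, "ry": 0, "rz": -0.58, "fingers": 1},
])

```text
time_s: 6.9
tool_pos: [0.5453, -0.3998, 0.0566]
tool_rot: [180.0, 0.0, 161.6]
force: [2.3, 0.8, -1.5]
grip_width: 0.0137
grasp_force: 10.0
```

Run:
```python
from h import *
o=sensors.get_obs();print(o['force'],o['wrist_torque'],o['tool_rot'],o['tool_pos'],o['qpos'])
```

```text
[ 2.30639535  0.77893798 -1.50498438] [ 0.04274365 -0.57892933 -0.0039441 ] [1.79998084e+02 2.80405172e-02 1.61610116e+02] [ 0.54531531 -0.39980935  0.05656367] [ 13.00806201  30.81916928  28.08623386  90.60377073 -15.78837977
  62.52268189 116.66593919]
```

drive_tool([
  {"x": 0, "y": 0, "z": 0, "rx": 0, "ry": 0, "rz": -0.05, "fingers": 1},
  {"x": 0, "y": 0, "z": 0, "rx": 0, "ry": 0, "rz": -0.1, "fingers": 1},
  {"x": 0, "y": 0, "z": 0, "rx": 0, "ry": 0, "rz": -0.14, "fingers": 1},
  {"x": 0, "y": 0, "z": 0, "rx": 0, "ry": 0, "rz": -0.17, "fingers": 1},
  {"x": 0, "y": 0, "z": 0, "rx": 0, "ry": 0, "rz": -0.19, "fingers": 1},
  {"x": 0, "y": 0, "z": 0, "rx": 0, "ry": 0, "rz": -0.19, "fingers": 1},
])

```text
time_s: 7.65
tool_pos: [0.5451, -0.3997, 0.0566]
tool_rot: [180.0, -0.0, 172.5]
force: [2.5, -0.3, -0.7]
grip_width: 0.0148
grasp_force: 10.0
```

Run:
```python
from h import *
o=sensors.get_obs();print(o['force'],o['wrist_torque'],o['tool_rot'],o['tool_pos'],o['qpos'],o['effort'])
```

```text
[ 2.49207405 -0.32986535 -0.7124081 ] [ 0.15142692 -0.45210067 -0.22725786] [ 1.79988326e+02 -3.78347723e-03  1.72536874e+02] [ 0.5450827  -0.39966033  0.05658975] [ 14.57640422  30.42678395  25.9167801   90.5487481  -14.47573637
  62.38117911 126.67441077] [  0.85012056 -52.80986309   8.39992583 -26.73079848   0.77372264
   0.44431441   0.32068815]
```

drive_tool([
  {"x": 0, "y": 0, "z": 0, "rx": 0, "ry": 0, "rz": -0.19, "fingers": -1},
  {"x": 0, "y": 0, "z": 0, "rx": 0, "ry": 0, "rz": 0, "fingers": -1},
  {"x": 0, "y": 0, "z": 0, "rx": 0, "ry": 0, "rz": 0, "fingers": -1},
  {"x": 0, "y": 0, "z": 0, "rx": 0, "ry": 0, "rz": 0, "fingers": -1},
  {"x": 0, "y": 0, "z": 0, "rx": 0, "ry": 0, "rz": 0, "fingers": -1},
  {"x": 0, "y": 0, "z": -20, "rx": 0, "ry": 0, "rz": 0, "fingers": -1},
  {"x": 0, "y": 0, "z": -60, "rx": 0, "ry": 0, "rz": 0.1, "fingers": -1},
  {"x": 0, "y": 0, "z": -110, "rx": 0, "ry": 0, "rz": 0.28, "fingers": -1},
  {"x": 0, "y": 0, "z": -170, "rx": 0, "ry": 0, "rz": 0.46, "fingers": -1},
  {"x": 0, "y": 0, "z": -230, "rx": 0, "ry": 0, "rz": 0.64, "fingers": -1},
  {"x": 0, "y": 0, "z": -250, "rx": 0, "ry": 0, "rz": 0.82, "fingers": -1},
  {"x": 0, "y": 0, "z": -250, "rx": 0, "ry": 0, "rz": 0.96, "fingers": -1},
  {"x": 0, "y": 0, "z": -250, "rx": 0, "ry": 0, "rz": 0.96, "fingers": -1},
  {"x": 0, "y": 0, "z": -250, "rx": 0, "ry": 0, "rz": 0.96, "fingers": -1},
])

```text
time_s: 9.4
tool_pos: [0.545, -0.3995, 0.3069]
tool_rot: [180.0, -0.0, 117.7]
force: [-0.0, 0.9, 0.2]
grip_width: 0.087
grasp_force: 0.0
```

Run:
```python
from h import *
import pickle
o=sensors.get_obs();print(o['tool_rot'],o['tool_pos'],o['qpos'])
c=shot('wrist','w2.png'); pickle.dump(c,open('w2.pkl','wb'))
t=shot('top','t2.png')
im=cv2.imread('pics/w2.png')
u,v=map(int,proj(c,(.545,-.4,.06)));U,V=map(int,proj(c,(.567,-.277,.09)));print(u,v,U,V)
u=max(50,u);V0=max(0,V-75)
a=cv2.resize(im[v-50:v+50,u-50:u+50],(400,400),interpolation=cv2.INTER_CUBIC)
b=cv2.resize(im[V0:V0+150,U-75:U+75],(400,400),interpolation=cv2.INTER_CUBIC)
print(u,v,U,V0);cv2.imwrite('pics/crop3.png',np.hstack([a,b]))
```

```text
[ 1.79988414e+02 -3.97052845e-03  1.17705731e+02] [ 0.54503993 -0.39953812  0.3068522 ] [  6.76311232  23.27593846  38.92096016  73.14656523 -14.39243976
  88.40093495  71.44647565]
317 206 411 93
317 206 411 18
```

View pics/crop3.png

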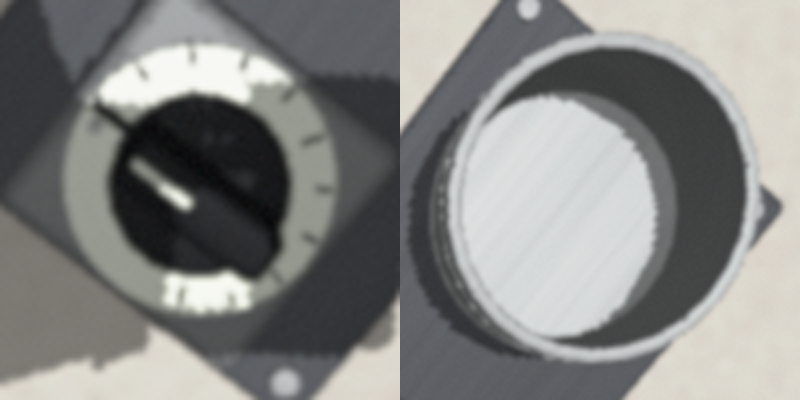

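The pointer lies along the tray's −x at the pin, at crop (98,105), so the counter is at its zero stop. The tin rim centre is at crop (603,196). Next I'll go to the lids.

Run:
```python
from h import *
import pickle
c=pickle.load(open('w2.pkl','rb'))
print('rim',ray(c,412.1,91.5,.09),'dial',ray(c,317-50+200/4,206-50+178/4,.033))
rel([(.565,-.2,.34,105),(.5612,.0632,.26,90)])
```

```text
rim [ 0.56666618 -0.27533357  0.09      ] dial [ 0.54442792 -0.39912549  0.033     ]
[167.5 110.3 -33.5] [-1.000e-04 -5.000e-04  2.208e-01]
[402.4 229.1  46.6] [-1.000e-04 -5.000e-04  4.826e-01]
```

drive_tool([
  {"x": 50, "y": 33, "z": -10, "rx": 0, "ry": 0, "rz": 0.06, "fingers": -1},
  {"x": 100, "y": 66, "z": -20, "rx": 0, "ry": 0, "rz": 0.13, "fingers": -1},
  {"x": 150, "y": 98, "z": -30, "rx": 0, "ry": 0, "rz": 0.2, "fingers": -1},
  {"x": 200, "y": 126, "z": -30, "rx": 0, "ry": 0, "rz": 0.26, "fingers": -1},
  {"x": 250, "y": 152, "z": -15, "rx": 0, "ry": 0, "rz": 0.32, "fingers": -1},
  {"x": 300, "y": 178, "z": 5, "rx": 0, "ry": 0, "rz": 0.38, "fingers": -1},
  {"x": 350, "y": 203, "z": 25, "rx": 0, "ry": 0, "rz": 0.44, "fingers": -1},
  {"x": 402, "y": 229, "z": 46, "rx": 0, "ry": 0, "rz": 0.48, "fingers": -1},
  {"x": 402, "y": 229, "z": 46, "rx": 0, "ry": 0, "rz": 0.48, "fingers": -1},
  {"x": 402, "y": 229, "z": 46, "rx": 0, "ry": 0, "rz": 0.48, "fingers": -1},
])

```text
time_s: 10.75
tool_pos: [0.5622, 0.0621, 0.2605]
tool_rot: [-180.0, 0.1, 90.1]
force: [0.1, -0.8, 0.5]
grip_width: 0.087
grasp_force: 0.0
```

Run:
```python
from h import *
import pickle
o=sensors.get_obs();print(o['tool_rot'],o['tool_pos'],o['qpos'])
c=shot('wrist','w3.png'); pickle.dump(c,open('w3.pkl','wb'))
print(proj(c,(.5612,.0632,.088)),proj(c,(.5612,.0632,.024)))
```

```text
[-1.79987046e+02  5.75440271e-02  9.01168956e+01] [0.56215175 0.06211695 0.26050919] [-34.02320038   7.45960319  27.63977404  93.82059737  -3.45399582
  79.60094638  -5.84083955]
(np.float64(316.3725313802872), np.float64(221.32775939281834)) (np.float64(316.44428070916996), np.float64(206.23975046718192))
```

View pics/w3.png

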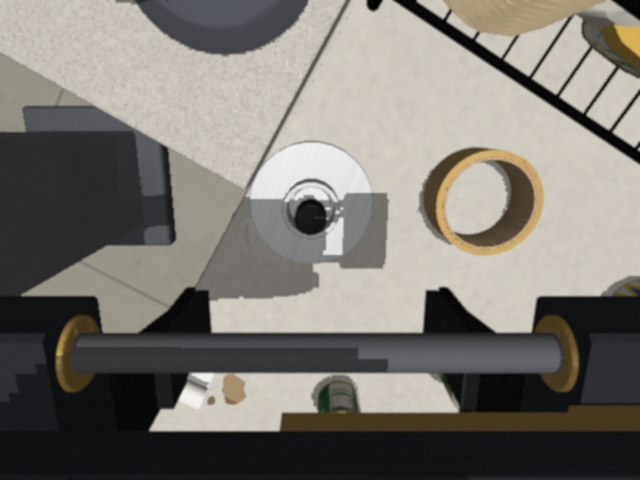

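The wrist view shows the cover disc spanning x 250–372 and y 141–264, so its centre is (311,202.5). The knob top is at about (311,217). The tape ring is at (485,200), and nothing obstructs the grasp.

Run:
```python
from h import *
import pickle
c=pickle.load(open('w3.pkl','rb'))
print(ray(c,311,202.5,.024),ray(c,311,217,.088))
g=cv2.imread('pics/w3.png',0)[190:245,285:340]; m=(g<45).astype(np.uint8)
n,l,s,ce=cv2.connectedComponentsWithStats(m); i=1+s[1:,4].argmax(); print(s[i],ce[i]+[285,190], ray(c,*(ce[i]+[285,190]),.086))
rel([(.5575,.0645,.12,90),(.5575,.0645,.065,90)])
```

```text
[0.55620184 0.06665698 0.024     ] [0.55703444 0.06661237 0.088     ]
[  9  10  32  34 853] [310.1922626  216.86049238] [0.55637947 0.06629923 0.086     ]
[  3.5  -5.1 141. ] [ 0.0007  0.0007 -0.0001]
[  3.5  -5.1 196. ] [ 0.0007  0.0007 -0.0001]
```

drive_tool([
  {"x": 2, "y": -3, "z": 60, "rx": 0, "ry": 0, "rz": 0, "fingers": -1},
  {"x": 4, "y": -5, "z": 120, "rx": 0, "ry": 0, "rz": 0, "fingers": -1},
  {"x": 4, "y": -5, "z": 150, "rx": 0, "ry": 0, "rz": 0, "fingers": -1},
  {"x": 4, "y": -5, "z": 170, "rx": 0, "ry": 0, "rz": 0, "fingers": -1},
  {"x": 4, "y": -5, "z": 185, "rx": 0, "ry": 0, "rz": 0, "fingers": -1},
  {"x": 4, "y": -5, "z": 195, "rx": 0, "ry": 0, "rz": 0, "fingers": -0.5},
  {"x": 4, "y": -5, "z": 195, "rx": 0, "ry": 0, "rz": 0, "fingers": 0},
  {"x": 4, "y": -5, "z": 195, "rx": 0, "ry": 0, "rz": 0, "fingers": 0},
  {"x": 4, "y": -5, "z": 195, "rx": 0, "ry": 0, "rz": 0, "fingers": 0},
], force=10)

```text
time_s: 11.92
tool_pos: [0.5578, 0.0668, 0.0664]
tool_rot: [179.9, -0.0, 90.1]
force: [-0.1, 0.2, 1.2]
grip_width: 0.055
grasp_force: 0.0
```

Run:
```python
from h import *
import pickle
c=shot('wrist','w4.png'); pickle.dump(c,open('w4.pkl','wb'))
print(sensors.get_obs()['tool_pos'])
for X in ((.5575,.0655,.088),(.5575,.0655,.024)):print(proj(c,X))
print(c['image'].shape)
g=cv2.imread('pics/w4.png',0)
cv2.imwrite('pics/w4c.png',cv2.imread('pics/w4.png')[150:450,120:520])
```

```text
[0.55769337 0.06686214 0.06623564]
(np.float64(317.78816382957837), np.float64(350.2722632480224))
(np.float64(317.2948750931672), np.float64(284.22008584402147))
(480, 640, 3)
```

View pics/w4c.png

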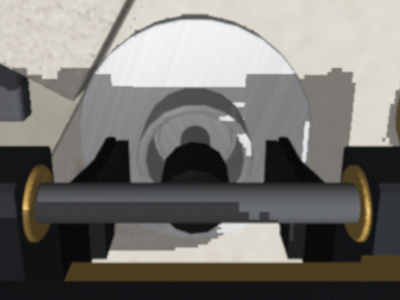

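The knob, at crop (196,198), is centred between the fingers and matches the prediction. Closing now.

drive_tool([
  {"x": 0, "y": 0, "z": 0, "rx": 0, "ry": 0, "rz": 0, "fingers": 1},
  {"x": 0, "y": 0, "z": 0, "rx": 0, "ry": 0, "rz": 0, "fingers": 1},
  {"x": 0, "y": 0, "z": 0, "rx": 0, "ry": 0, "rz": 0, "fingers": 1},
  {"x": 0, "y": 0, "z": 0, "rx": 0, "ry": 0, "rz": 0, "fingers": 1},
  {"x": 0, "y": 0, "z": 0, "rx": 0, "ry": 0, "rz": 0, "fingers": 1},
  {"x": 0, "y": 0, "z": 0, "rx": 0, "ry": 0, "rz": 0, "fingers": 1},
], force=12)

```text
time_s: 12.72
tool_pos: [0.5571, 0.0667, 0.0656]
tool_rot: [-180.0, -0.0, 90.1]
force: [-1.4, 0.1, 2.1]
grip_width: 0.0252
grasp_force: 12.0
```

drive_tool([
  {"x": 0, "y": 0, "z": 0, "rx": 0, "ry": 0, "rz": 0, "fingers": 1},
  {"x": 0, "y": 0, "z": 0, "rx": 0, "ry": 0, "rz": 0, "fingers": 1},
  {"x": 0, "y": 0, "z": -3, "rx": 0, "ry": 0, "rz": 0, "fingers": 1},
  {"x": 0, "y": 0, "z": -8, "rx": 0, "ry": 0, "rz": 0, "fingers": 1},
  {"x": 0, "y": 0, "z": -18, "rx": 0, "ry": 0, "rz": 0, "fingers": 1},
  {"x": 0, "y": 0, "z": -35, "rx": 0, "ry": 0, "rz": 0, "fingers": 1},
  {"x": 0, "y": 0, "z": -60, "rx": 0, "ry": 0, "rz": 0, "fingers": 1},
  {"x": 0, "y": 0, "z": -85, "rx": 0, "ry": 0, "rz": 0, "fingers": 1},
  {"x": 0, "y": 0, "z": -110, "rx": 0, "ry": 0, "rz": 0, "fingers": 1},
  {"x": 0, "y": 0, "z": -135, "rx": 0, "ry": 0, "rz": 0, "fingers": 1},
  {"x": 0, "y": 0, "z": -150, "rx": 0, "ry": 0, "rz": 0, "fingers": 1},
  {"x": 0, "y": 0, "z": -160, "rx": 0, "ry": 0, "rz": 0, "fingers": 1},
  {"x": 0, "y": 0, "z": -160, "rx": 0, "ry": 0, "rz": 0, "fingers": 1},
], force=35)

```text
time_s: 14.35
tool_pos: [0.5574, 0.0667, 0.226]
tool_rot: [179.9, -0.0, 90.1]
force: [0.4, -0.3, -4.1]
grip_width: 0.025
grasp_force: 35.0
```

Run:
```python
from h import *
o=sensors.get_obs();print(o['force'],o['tool_pos'],o['tool_rot'],o['grip_width'],o['qpos'])
rel([(.567,-.276,.2255,90)])
```

```text
[ 0.39158765 -0.27384521 -4.05413165] [0.55742034 0.06669655 0.22603691] [ 1.79948966e+02 -1.89786873e-02  9.00564589e+01] 0.025025485125289366 [-34.41768362   7.85163369  27.45966459  97.36672671  -3.74130979
  75.63328761  -6.19557938]
[-342.7    9.2    0.4] [ 0.0009 -0.0003  0.001 ]
```

Weight is 4.1 N (about 413 g), so both lids are carried. Traversing.

drive_tool([
  {"x": -8, "y": 0, "z": 0, "rx": 0, "ry": 0, "rz": 0, "fingers": 1},
  {"x": -24, "y": 0, "z": 0, "rx": 0, "ry": 0, "rz": 0, "fingers": 1},
  {"x": -46, "y": 1, "z": 0, "rx": 0, "ry": 0, "rz": 0, "fingers": 1},
  {"x": -72, "y": 2, "z": 0, "rx": 0, "ry": 0, "rz": 0, "fingers": 1},
  {"x": -100, "y": 3, "z": 0, "rx": 0, "ry": 0, "rz": 0, "fingers": 1},
  {"x": -130, "y": 4, "z": 0, "rx": 0, "ry": 0, "rz": 0, "fingers": 1},
  {"x": -160, "y": 5, "z": 0, "rx": 0, "ry": 0, "rz": 0, "fingers": 1},
  {"x": -190, "y": 6, "z": 0, "rx": 0, "ry": 0, "rz": 0, "fingers": 1},
  {"x": -220, "y": 6, "z": 0, "rx": 0, "ry": 0, "rz": 0, "fingers": 1},
  {"x": -250, "y": 7, "z": 0, "rx": 0, "ry": 0, "rz": 0, "fingers": 1},
  {"x": -276, "y": 8, "z": 0, "rx": 0, "ry": 0, "rz": 0, "fingers": 1},
  {"x": -300, "y": 9, "z": 0, "rx": 0, "ry": 0, "rz": 0, "fingers": 1},
  {"x": -320, "y": 9, "z": 0, "rx": 0, "ry": 0, "rz": 0, "fingers": 1},
  {"x": -335, "y": 9, "z": 0, "rx": 0, "ry": 0, "rz": 0, "fingers": 1},
  {"x": -342, "y": 9, "z": 0, "rx": 0, "ry": 0, "rz": 0, "fingers": 1},
  {"x": -342, "y": 9, "z": 0, "rx": 0, "ry": 0, "rz": 0, "fingers": 1},
  {"x": -342, "y": 9, "z": 0, "rx": 0, "ry": 0, "rz": 0, "fingers": 1},
])

```text
time_s: 16.48
tool_pos: [0.5669, -0.2742, 0.2254]
tool_rot: [180.0, -0.1, 90.1]
force: [0.1, -0.9, -3.7]
grip_width: 0.0251
grasp_force: 35.0
```

Run:
```python
from h import *
o=sensors.get_obs();print(o['force'],o['tool_pos'],o['tool_rot'],o['grip_width'],o['qpos'])
rel([(.567,-.276,.1416,90)])
s=shot('scene','s5.png'); w=shot('wrist','w5.png'); im=s['image'][:,:,::-1]
a=cv2.resize(im[205:315,380:490],(440,440),interpolation=cv2.INTER_CUBIC)
b=cv2.resize(w['image'][150:450,140:500,::-1],(360,300))
o=np.zeros((440,800,3),np.uint8);o[:,:440]=a;o[:300,440:]=b
cv2.imwrite('pics/crop5.png',o)
```

```text
[ 0.11012482 -0.94010398 -3.66877469] [ 0.56689743 -0.27417687  0.22544065] [ 1.79994743e+02 -5.32879568e-02  9.01394452e+01] 0.02514193818471523 [ -8.06057038  18.63924206  39.65933623  87.95245203 -12.09650709
  77.78257598  32.83125488]
[-1.9  0.1 83.8] [ 0.0001 -0.0009  0.0024]
```

View pics/crop5.png

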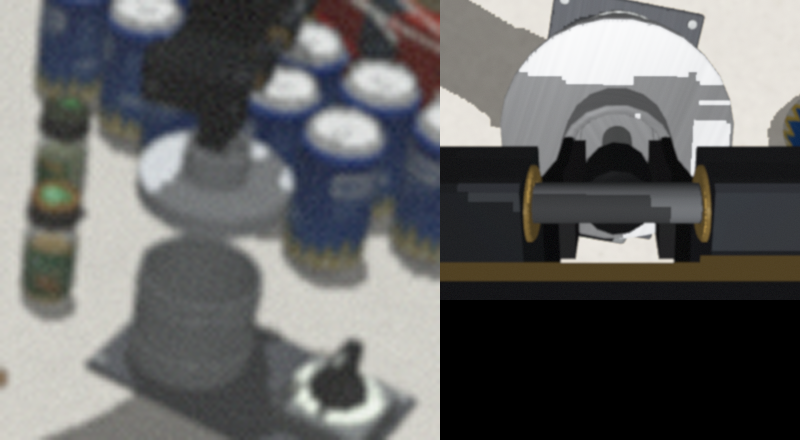

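The scene view shows the pair level above the tin: cover at crop (215,180), tin mouth at (198,265). Lowering.

drive_tool([
  {"x": -2, "y": 0, "z": 10, "rx": 0, "ry": 0, "rz": 0, "fingers": 1},
  {"x": -2, "y": 0, "z": 25, "rx": 0, "ry": 0, "rz": 0, "fingers": 1},
  {"x": -2, "y": 0, "z": 40, "rx": 0, "ry": 0, "rz": 0, "fingers": 1},
  {"x": -2, "y": 0, "z": 52, "rx": 0, "ry": 0, "rz": 0, "fingers": 1},
  {"x": -2, "y": 0, "z": 60, "rx": 0, "ry": 0, "rz": 0, "fingers": 1},
  {"x": -2, "y": 0, "z": 66, "rx": 0, "ry": 0, "rz": 0, "fingers": 1},
  {"x": -2, "y": 0, "z": 70, "rx": 0, "ry": 0, "rz": 0, "fingers": 1},
  {"x": -2, "y": 0, "z": 73, "rx": 0, "ry": 0, "rz": 0, "fingers": 1},
  {"x": -2, "y": 0, "z": 76, "rx": 0, "ry": 0, "rz": 0, "fingers": 1},
  {"x": -2, "y": 0, "z": 76, "rx": 0, "ry": 0, "rz": 0, "fingers": 1},
])

```text
time_s: 17.82
tool_pos: [0.5668, -0.2771, 0.1495]
tool_rot: [180.0, -0.0, 90.1]
force: [0.1, -0.2, -3.5]
grip_width: 0.0253
grasp_force: 35.0
```

drive_tool([
  {"x": 0, "y": 0, "z": 2, "rx": 0, "ry": 0, "rz": 0, "fingers": 1},
  {"x": 0, "y": 0, "z": 4, "rx": 0, "ry": 0, "rz": 0, "fingers": 1},
  {"x": 0, "y": 0, "z": 6, "rx": 0, "ry": 0, "rz": 0, "fingers": 1},
  {"x": 0, "y": 0, "z": 7, "rx": 0, "ry": 0, "rz": 0, "fingers": 1},
  {"x": 0, "y": 0, "z": 8, "rx": 0, "ry": 0, "rz": 0, "fingers": 1},
  {"x": 0, "y": 0, "z": 8, "rx": 0, "ry": 0, "rz": 0, "fingers": 1},
  {"x": 0, "y": 0, "z": 8, "rx": 0, "ry": 0, "rz": 0, "fingers": 1},
])

```text
time_s: 18.7
tool_pos: [0.5668, -0.277, 0.1418]
tool_rot: [180.0, -0.0, 90.1]
force: [-0.1, 2.2, -0.5]
grip_width: 0.0248
grasp_force: 35.0
```

drive_tool([
  {"x": 0, "y": 0, "z": 1, "rx": 0, "ry": 0, "rz": 0, "fingers": 1},
  {"x": 0, "y": 0, "z": 2, "rx": 0, "ry": 0, "rz": 0, "fingers": 1},
  {"x": 0, "y": 0, "z": 2, "rx": 0, "ry": 0, "rz": 0, "fingers": 1},
])

```text
time_s: 19.08
tool_pos: [0.5668, -0.2769, 0.1416]
tool_rot: [179.9, -0.1, 90.1]
force: [-3.0, 4.7, 8.6]
grip_width: 0.0252
grasp_force: 35.0
```

drive_tool([
  {"x": 0, "y": 0, "z": -2, "rx": 0, "ry": 0, "rz": 0, "fingers": 1},
  {"x": 0, "y": 0, "z": -2, "rx": 0, "ry": 0, "rz": 0, "fingers": 1},
  {"x": 0, "y": 0, "z": -2, "rx": 0, "ry": 0, "rz": 0, "fingers": 1},
])

```text
time_s: 19.45
tool_pos: [0.5668, -0.2769, 0.1417]
tool_rot: [180.0, -0.0, 90.1]
force: [-0.5, 3.4, 1.7]
grip_width: 0.025
grasp_force: 35.0
```

drive_tool([
  {"x": 1.5, "y": 0, "z": -2, "rx": 0, "ry": 0, "rz": 0, "fingers": 1},
  {"x": 1.5, "y": 0, "z": -2, "rx": 0, "ry": 0, "rz": 0, "fingers": 1},
  {"x": 1.5, "y": 0, "z": -2, "rx": 0, "ry": 0, "rz": 0, "fingers": -1},
  {"x": 1.5, "y": 0, "z": -2, "rx": 0, "ry": 0, "rz": 0, "fingers": -1},
  {"x": 1.5, "y": 0, "z": -2, "rx": 0, "ry": 0, "rz": 0, "fingers": -1},
  {"x": 1.5, "y": 0, "z": -2, "rx": 0, "ry": 0, "rz": 0, "fingers": -1},
  {"x": 1.5, "y": 0, "z": -2, "rx": 0, "ry": 0, "rz": 0, "fingers": -1},
  {"x": 1.5, "y": 0, "z": -2, "rx": 0, "ry": 0, "rz": 0, "fingers": -1},
  {"x": 1.5, "y": 0, "z": -2, "rx": 0, "ry": 0, "rz": 0, "fingers": -1},
], force=10)

```text
time_s: 20.58
tool_pos: [0.5665, -0.2758, 0.1435]
tool_rot: [180.0, -0.0, 90.1]
force: [0.2, -0.0, -0.8]
grip_width: 0.0844
grasp_force: 0.0
```

Run:
```python
from h import *
o=sensors.get_obs();print(o['force'],o['tool_pos'],o['tool_rot'],o['grip_width'])
c=shot('wrist','w6.png');shot('scene','s6.png')
X=o['tool_pos']
for z in(.164,.128,.1):print(proj(c,(.5668,-.2768,z)))
s=cv2.imread('pics/s6.png');w=cv2.imread('pics/w6.png')
a=cv2.resize(s[215:325,380:490],(440,440),interpolation=cv2.INTER_CUBIC)
o=np.zeros((440,800,3),np.uint8);o[:,:440]=a;o[:300,440:]=w[150:450,140:500]
cv2.imwrite('pics/crop6.png',o)
```

```text
[ 0.19840854 -0.04001669 -0.78940167] [ 0.56654931 -0.2757946   0.14354555] [ 1.79996937e+02 -3.68159529e-03  9.00599971e+01] 0.08435345472567206
(np.float64(319.2745777072291), np.float64(347.71176915635624))
(np.float64(318.79679184047825), np.float64(305.7796260221451))
(np.float64(318.5335449943154), np.float64(282.6761706855696))
```

View pics/crop6.png

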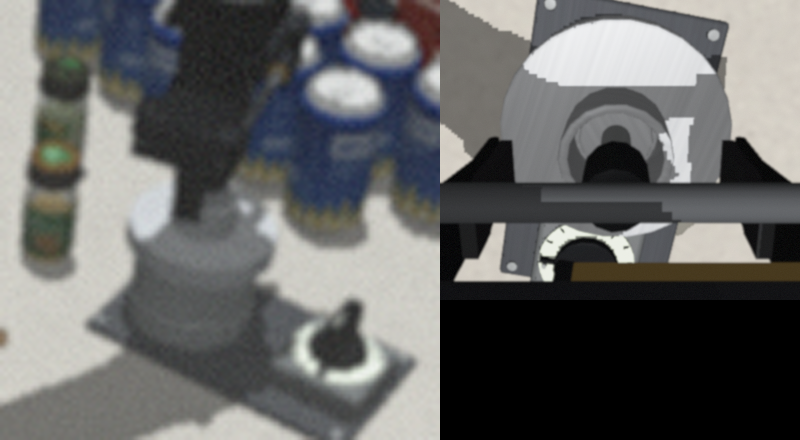

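The pair sits level on the tin. Collar, cover edge (501–731) and knob all centre at crop x = 616, and the fingers at about 617. Descending to the collar and closing.

drive_tool([
  {"x": -0.5, "y": 0, "z": 8, "rx": 0, "ry": 0, "rz": 0, "fingers": -1},
  {"x": -0.5, "y": 0, "z": 18, "rx": 0, "ry": 0, "rz": 0, "fingers": -1},
  {"x": -0.5, "y": 0, "z": 26, "rx": 0, "ry": 0, "rz": 0, "fingers": -1},
  {"x": -0.5, "y": 0, "z": 31, "rx": 0, "ry": 0, "rz": 0, "fingers": -1},
  {"x": -0.5, "y": 0, "z": 31, "rx": 0, "ry": 0, "rz": 0, "fingers": -1},
  {"x": -0.5, "y": 0, "z": 31, "rx": 0, "ry": 0, "rz": 0, "fingers": 0},
  {"x": -0.5, "y": 0, "z": 31, "rx": 0, "ry": 0, "rz": 0, "fingers": 0},
  {"x": -0.5, "y": 0, "z": 31, "rx": 0, "ry": 0, "rz": 0, "fingers": 0},
], force=8)

```text
time_s: 21.68
tool_pos: [0.5667, -0.2763, 0.1128]
tool_rot: [180.0, 0.0, 90.1]
force: [0.2, -0.3, 0.1]
grip_width: 0.0647
grasp_force: 0.0
```

drive_tool([
  {"x": 0, "y": 0, "z": 0, "rx": 0, "ry": 0, "rz": 0, "fingers": 0},
  {"x": 0, "y": 0, "z": 0, "rx": 0, "ry": 0, "rz": 0, "fingers": 1},
  {"x": 0, "y": 0, "z": 0, "rx": 0, "ry": 0, "rz": 0, "fingers": 1},
  {"x": 0, "y": 0, "z": 0, "rx": 0, "ry": 0, "rz": 0, "fingers": 1},
  {"x": 0, "y": 0, "z": 0, "rx": 0, "ry": 0, "rz": 0, "fingers": 1},
], force=8)

```text
time_s: 22.3
tool_pos: [0.5666, -0.2763, 0.1126]
tool_rot: [180.0, -0.0, 90.1]
force: [0.2, 0.1, 2.2]
grip_width: 0.0507
grasp_force: 8.0
```

drive_tool([
  {"x": 0, "y": 0, "z": 0, "rx": 0, "ry": 0, "rz": 0, "fingers": 1},
  {"x": 0, "y": 0, "z": 0, "rx": 0, "ry": 0, "rz": 0, "fingers": 1},
  {"x": 0, "y": 0, "z": -1, "rx": 0, "ry": 0, "rz": 0, "fingers": 1},
  {"x": 0, "y": 0, "z": -3, "rx": 0, "ry": 0, "rz": 0, "fingers": 1},
  {"x": 0, "y": 0, "z": -6, "rx": 0, "ry": 0, "rz": 0, "fingers": 1},
  {"x": 0, "y": 0, "z": -10, "rx": 0, "ry": 0, "rz": 0, "fingers": 1},
  {"x": 0, "y": 0, "z": -10, "rx": 0, "ry": 0, "rz": 0, "fingers": 1},
], force=25)

```text
time_s: 23.18
tool_pos: [0.5669, -0.2765, 0.1231]
tool_rot: [179.9, 0.0, 90.1]
force: [-0.1, 0.2, -1.6]
grip_width: 0.05
grasp_force: 25.0
```

Force is now −1.6 N, about 160 g, which is the cover alone. Lifting straight up.

drive_tool([
  {"x": 0, "y": 0, "z": -5, "rx": 0, "ry": 0, "rz": 0, "fingers": 1},
  {"x": 0, "y": 0, "z": -14, "rx": 0, "ry": 0, "rz": 0, "fingers": 1},
  {"x": 0, "y": 0, "z": -25, "rx": 0, "ry": 0, "rz": 0, "fingers": 1},
  {"x": 0, "y": 0, "z": -37, "rx": 0, "ry": 0, "rz": 0, "fingers": 1},
  {"x": 0, "y": 0, "z": -50, "rx": 0, "ry": 0, "rz": 0, "fingers": 1},
  {"x": 0, "y": 0, "z": -63, "rx": 0, "ry": 0, "rz": 0, "fingers": 1},
  {"x": 0, "y": 0, "z": -75, "rx": 0, "ry": 0, "rz": 0, "fingers": 1},
  {"x": 0, "y": 0, "z": -85, "rx": 0, "ry": 0, "rz": 0, "fingers": 1},
  {"x": 0, "y": 0, "z": -91, "rx": 0, "ry": 0, "rz": 0, "fingers": 1},
  {"x": 0, "y": 0, "z": -92, "rx": 0, "ry": 0, "rz": 0, "fingers": 1},
  {"x": 0, "y": 0, "z": -92, "rx": 0, "ry": 0, "rz": 0, "fingers": 1},
  {"x": 0, "y": 0, "z": -92, "rx": 0, "ry": 0, "rz": 0, "fingers": 1},
  {"x": 0, "y": 0, "z": -92, "rx": 0, "ry": 0, "rz": 0, "fingers": 1},
])

```text
time_s: 24.8
tool_pos: [0.5664, -0.2762, 0.2142]
tool_rot: [-180.0, -0.0, 90.1]
force: [0.1, 0.6, -2.0]
grip_width: 0.05
grasp_force: 25.0
```

Run:
```python
from h import *
a=cv2.imread('pics/s6.png',0).astype(int); s=shot('scene','s7.png'); b=s['image'].mean(2)
P=lambda x,y,z:tuple(int(round(k)) for k in proj(s,(x,y,z)))
for n,X in dict(knob=(.567,-.276,.15),stem=(.567,-.276,.115),flangeL=(.54,-.255,.095),flangeR=(.545,-.305,.095),front=(.535,-.29,.095)).items():
    u,v=P(*X);print(n,(u,v),b[v-1:v+2,u-1:u+2].mean().round())
u,v=P(.567,-.276,.09)
for r in range(v-34,v+14,3): print(r,b[r,u-24:u+25:3].astype(int))
u,v=P(.545,-.4,.06);print('counter diff',np.abs(a-b)[v-12:v+12,u-15:u+15].mean())
```

```text
knob (431, 257) 98.0
stem (430, 266) 88.0
flangeL (420, 274) 118.0
flangeR (436, 278) 113.0
front (430, 278) 114.0
238 [121 100  99  83 165 210 210 190  43  43  32  46  69 110 112  71  58]
241 [191 122 105  94 208 210 216 149  42  41  59  97  92 109 118 116  96]
244 [203 202 181 128 203 217 190 109  45  43  65  95  89 112 117 199 191]
247 [203 204 204 145 138 143 121 116  86  63  85  98 106 120 119 128 176]
250 [202 203 201 195  95  96 119 115 121 117 119 121 120 116 116 117  92]
253 [201 201 202 203 169  96  95 107 115 117 118 119 116 118 115 102  66]
256 [206 198 200 202 201 186 136  98  96  97  96 104 101 102  96  88  64]
259 [205 208 198 205 204 206 201 192  82  87  97 109  98  96 103  89  70]
262 [201 203 204 200 202 203 199 190 102  49 130 194 130 108 102  96  61]
265 [204 204 204 201 189 143 114 103  96  85 127 170 196 175 174 134  73]
268 [202 200 202 192 124 113 101 122  94  89  99 112 131 193 202 153  87]
271 [202 201 203 159 124 103 107 110 114 113 118 102 113 150 204 198 115]
274 [201 203 205 121 113 117 110 104 109 103 109 112 115 122 201 203 191]
277 [200 203 205 121  90 113 121 102 120  98 116 113 115 111 200 204 204]
280 [205 205 204  93  84  84 100 106 121 115 119 109  92 125 201 203 203]
283 [204 206 201  82  84  86  87  88  88  90  91  88  87 163 202 200 206]
counter diff 3.929166666666667
```

The lid flange lies on the tin at rows 265–281 with the stem at (430,262). Background shows beside the stem below the cover, and the counter hasn't changed. Signing off.

```bash
python3 -c "
from h import *
print(workorder.sign_off())"
```

```text
the job is handed in; nothing more can be done
None
```

The job is handed in: the counter is at its zero stop, the shaker lid is seated in the tin, and the gripper is holding the cover level about 10 cm above its seated position; sign-off returned no verdict.

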